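# Take the lidded paper-clip stand apart for cleaning

## Task

Take the lidded paper-clip stand apart for cleaning, from the top down: first lift the wooden lid off by its brass knob and lay it on the cork mat, knob up, while the tub stays in its holder. Then lift the grey clip tub out of the round wooden holder, keeping it upright so that no clips spill, and stand it on the mat beside the lid, not on top of it. Both must stand wholly on the mat; leave the wooden holder where it is.

Things in the scene. Friction and masses are not known exactly. Their poses are not given: they have to be found in the camera images.
- lid: Round light-wood lid with an upright brass knob, resting loose on the grey tub. Origin: centre of its underside, z up along the knob. From z 0 to 6 mm a plug 44 mm across that hangs inside the tub with about 5 mm to spare all round; 6 to 10 mm a flange 72 mm across, lying on the tub's rim; 10 to 32 mm the cylindrical knob, 18 mm across, to be gripped from any side. 60 g give or take a third. On a flat surface it stands on its plug.
- tub: Round grey plastic tub with paper clips (fast inside), 64 mm across and 30 mm high, the one under the lid. Origin: centre of its underside, z up. Loose in the recess of the wooden holder, with 3 mm of play all round; the recess's floor is 5 mm and its rim 17 mm above the desk, so the upper 18 mm of the tub stand free and can be gripped across the outside. About 60 g give or take a third. A like tub without lid or holder stands elsewhere on the desk and is not part of the job.
- holder: Round light-wood holder, 84 mm across, 17 mm high, with a recess 70 mm across and 12 mm deep in which the tub stands. Origin: centre of its underside, on the desk, z up. Loose, about 0.6 kg.
- mat: Flat cork mat, brown border, 200 mm along its x (away from the robot), 130 mm along its y, 4 mm thick, fixed on the desk. Origin: centre of its underside, at desk height, z up. Empty at first, left or right of the holder. Keep clear of the tall screen right of the work, nearer to the robot (x below about 0.35 m, y below about -0.12 m), and of the telephone on the left.
Things that resemble listed ones, but are neither listed nor needed, are in the scene too. What is shaped like the lid but pink or red is not meant.

How it is judged:
On the way:
1. the lid lies released on the mat, knob up, while the tub still stands in the holder (x of lid in the frame of mat between -0.08 and 0.08 m and y of lid in the frame of mat between -0.045 and 0.045 m and z of lid in the frame of mat between 0.001 and 0.008 m and angle between lid's own z axis and vertical below 0.17 rad and linear speed of lid below 0.03 m/s and contact force between the fingers and lid below 0.2 N and horizontal distance between tub and holder below 0.012 m and z of tub in the frame of holder below 0.01 m), for 0.2 s.
At the end, for the whole second after the job is handed in: Lid (knob up) and tub both stand on the mat itself, side by side, at rest, level within about 10 degrees, their centres within 80 mm of the mat's centre along its length and 45 mm across it; the holder is empty, level and within 30 mm of where it stood (x of lid in the frame of mat between -0.08 and 0.08 m and y of lid in the frame of mat between -0.045 and 0.045 m and z of lid in the frame of mat between 0.001 and 0.008 m and angle between each of lid, tub's own z axis and vertical below 0.17 rad and linear speed of each of lid, tub below 0.03 m/s and x of tub in the frame of mat between -0.08 and 0.08 m and y of tub in the frame of mat between -0.045 and 0.045 m and z of tub in the frame of mat between 0.001 and 0.008 m and horizontal distance between tub and lid above 0.055 m and distance of holder from where it was at the start of the episode below 0.03 m and angle between holder's own z axis and vertical below 0.1 rad); the robot touches nothing.
It fails at once if the tub is tipped by more than about 35 degrees (angle between tub's own z axis and vertical above 0.6 rad).
It fails at once if the holder is dragged more than 40 mm or lifted away with the tub (distance of holder from where it was at the start of the episode above 0.04 m).
It also fails if it takes over 48 s, if anything falls off the work surface, if the arm or the gripper's body presses on something with over 40 N, if the wrist force passes 120 N, or if a joint passes its speed limit or range.

## Robot

A 6-joint arm with a two-finger parallel gripper is mounted at the origin on the work surface; the furniture and walls round the work are solid. World frame = base frame: x ahead of the robot, y to its left, z up, the work surface at z = 0. Lengths are in m, angles in rad, forces in N, time in s.
With the tool pointing down it reaches from about 0.425 to 0.95 m from the base axis. Payload 3.5 kg.
Tool frame: the origin (TCP) lies on the centre line of the jaws, within the pads' length; the fingertips stand 17 mm ahead of it and the grasp point (between the pads) lies 2 mm behind it; z points along the fingers, y is the line along which they close (so a half turn about z gives the same grasp; the last joint's range is limited). The gripper opens to 85 mm and grips with 20 to 120 N. Pads are 22 mm wide; open, the fingers measure 114 mm over their backs; the gripper's body (76 mm by 85 mm) begins 54 mm behind the grasp point. The pads swing forward as they close: fully open they stand 13 mm farther back than shut.
Start: joints at [1.124, 0.286, 1.577, -0, 1.279, -0.15], TCP at [0.197, 0.645, 0.248] pointing down, gripper open.
Joint ranges: [-2.77, 2.77], [-0.9, 2.22], [0.21, 2.48], [-1.53, 4.67], [0.24, 2.81], [-2.84, 2.84]. Speed limits (rad/s): [2.79, 2.79, 3.14, 3.14, 3.14, 3.14].

## Interface

Orientations are given as a unit quaternion [x, y, z, w].
In Python, from plant import ctrl gives the robot as it stands. The module is installed in compiled form; this text tells all that it offers.
- The arm moves only by the tool drive_tool, never from a script. Its argument "moves" is a list of rows, each a list of 3 entries, a list of its own where there are three numbers: the turn, a rotation vector about the tool's x, y, z in rad, then the shift along the tool's x, y, z in m, then the finger opening in m, from 0 to 0.0854. A call has 1 to 5 rows; each row shifts and turns the commanded pose from where the row before left it, along the tool's axes as they then stand; what a row does not reach is not made up. A row lasts 1/8 s, in which the tool goes at most 62.5 mm and 10.7 degrees, less where a joint would pass 70% of its speed; a pose out of reach is approached as far as the arm can. A call with a gripper value outside its range is refused whole. The fingers move at their own pace and stop on an object; "grip_force" is the grip in N (left out, the last holds). Time passes only in rows, so rows that do not move let the fingers close. It gives the time, the measured TCP pose, the force, the opening and the grip force at its end, in the units of the state.
- ctrl.get_state(): the state, without advancing time (a new reading comes with each control period).
- ctrl.read_camera(name): name is "side" or "top" or "wrist"; returns a dict with "image" (420x560x3 uint8, red, green, blue), "fx", "fy", "cx", "cy" (pixels), "dist" ([k1, k2, p1, p2, k3] as OpenCV has them; the pictures are not rectified), "R" (3x3) and "t" (3): a world point X has camera coordinates R X + t. Camera axes: x right, y down, z forward; pixel columns grow to the right and rows downward; lengths in m; the calibration is good to about 2 mm. A picture is of the moment at which its call begins. There is no depth.
- ctrl.sign_off(): hands the job in; it is judged then, once.
The state is a dict: "time": time; "qpos": joint angles; "dq": joint speeds; "joint_efforts": joint torques, N m; "eef_pos": TCP position; "tcp_rot": TCP orientation; "contact_force": force on the tool from outside, world axes, zero at the start; "wrist_torque": the same for the moment, N m; "opening": opening from 0.0 (shut) to 1.0 (fully open); "finger_force": force on a finger pad.
Only numpy, scipy, OpenCV 4.12 (cv2) and the standard library are available. Lean on these libraries where they do the work, as an engineer would, in place of code of your own. Each camera call takes 0.05 s, during which the arm holds its last target. There are 200 camera calls.

## Working session

There is one attempt and no reset: what is moved stays moved. The work goes in short steps, Python scripts to look and compute and a tool call to move; the robot and the scene stay as the last step left them, time stands still between calls to the robot, and variables do not carry over. Pictures are saved under pics/ and viewed, at most 10 in all, crops included, and the job is handed in when it is done.

Besides the shell and the picture viewer there is one more tool, called in YAML: its name, and indented under it one key for each argument. drive_tool: Moves the arm, as the interface text tells. Its arguments: {"type":"object","properties":{"moves":{"type":"array","items":{"type":"array"}},"grip_force":{"type":"number"}},"required":["moves"]}

```bash
mkdir -p pics; cat > h.py <<'E'
import numpy as np, cv2, pickle
from plant import ctrl
def shot(n,tag):
    c=ctrl.read_camera(n); pickle.dump(c,open(f'pics/{tag}.pkl','wb')); cv2.imwrite(f'pics/{tag}.png',c['image'][:,:,::-1]); return c
def load(tag): return pickle.load(open(f'pics/{tag}.pkl','rb'))
def K(c): return np.array([[c['fx'],0,c['cx']],[0,c['fy'],c['cy']],[0,0,1]])
def ray(c,uv):
    p=cv2.undistortPoints(np.array([[uv]],float),K(c),np.array(c['dist'],float))[0,0]
    R=np.array(c['R']);t=np.array(c['t']); return -R.T@t, R.T@np.array([p[0],p[1],1.])
def onz(c,uv,z):
    o,d=ray(c,uv); return o+d*(z-o[2])/d[2]
def proj(c,X):
    return cv2.projectPoints(np.array([X],float),cv2.Rodrigues(np.array(c['R'],float))[0],np.array(c['t'],float),K(c),np.array(c['dist'],float))[0][0,0]
E
python3 - <<'E'
from h import *
a=shot('top','top0');b=shot('side','side0')
s=ctrl.get_state();print(s['time'],s['eef_pos'],s['tcp_rot'])
for c in(a,b):print(-np.array(c['R']).T@c['t'],c['fx'])
E
```

```text
0.1 [0.19713489 0.64499812 0.24708852] [ 1.47832557e-01  9.89011847e-01 -1.00735120e-03 -2.95335718e-04]
[0.38795786 0.09560339 0.92242102] 412.65680164352955
[1.05154788 0.53655657 0.46380343] 414.50905854839306
```

View pics/top0.png

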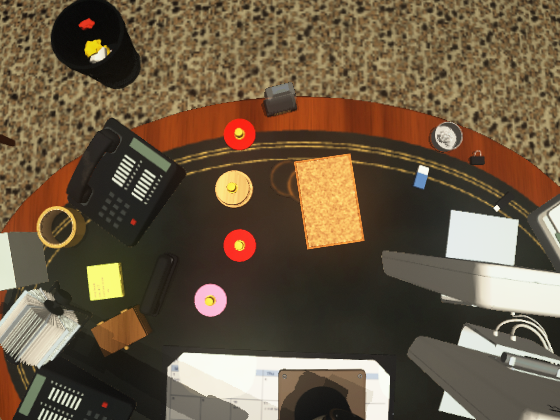

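View pics/side0.png

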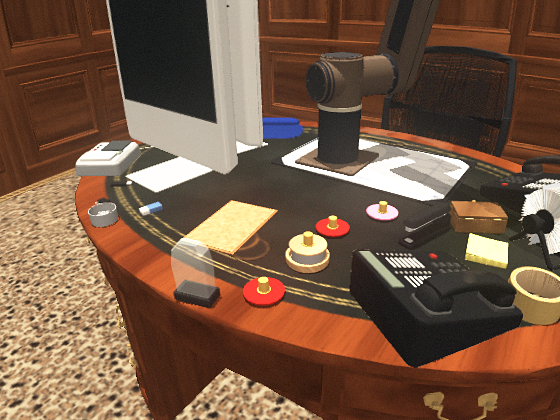

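The top view shows the wood stand with its brass knob near (231,187), red lids at (239,133) and (239,245), a pink lid at (210,300), and the cork mat near (330,200). The side view shows the only lid sitting on a grey tub in a wooden holder at (307,248). That one fits the description; the red and pink lids lie flat on the desk. I'll confirm this in a crop and measure.

```bash
python3 - <<'E'
from h import *
a=load('top0');b=load('side0')
A=a['image'][:,:,::-1];B=b['image'][:,:,::-1]
cv2.imwrite('pics/crop0.png',np.hstack([cv2.resize(A[150:225,195:270],(400,400),interpolation=2),cv2.resize(B[220:285,275:340],(400,400),interpolation=2)]))
def comps(m,mn):
    n,l,s,ce=cv2.connectedComponentsWithStats(m.astype(np.uint8));return [(s[i].tolist(),ce[i].round(1),l==i) for i in range(1,n) if s[i,4]>mn]
def hsv(I):return cv2.cvtColor(np.ascontiguousarray(I),cv2.COLOR_BGR2HSV)
H=hsv(A);m=cv2.inRange(H,(8,60,110),(30,255,255))
m[:,:180]=0;m[:148]=0;m[260:]=0;m[:,400:]=0
m=cv2.morphologyEx(m,cv2.MORPH_OPEN,np.ones((3,3)))
for s,c,_ in comps(m,50):print('wood/cork',s,c)
k=cv2.inRange(H,(20,200,150),(35,255,255))
for s,c,_ in comps(k[150:225,195:270],8):print('knob top',s,c+[195,150])
k=cv2.inRange(hsv(B),(20,190,120),(35,255,255))
for s,c,_ in comps(k[220:285,275:340],8):print('knob side',s,c+[275,220])
# mat
l=[x for x in comps(m,50) if x[0][0]>280][0][2]
cs,_=cv2.findContours(l.astype(np.uint8),0,2);ct=max(cs,key=cv2.contourArea)
P=np.array([onz(a,p[0].astype(float),0.004)[:2] for p in ct]).astype(np.float32)
r=cv2.minAreaRect(P);print('mat',r,cv2.boxPoints(r))
E
```

```text
wood/cork [294, 153, 70, 96, 5175] [328.6 200.7]
wood/cork [215, 170, 38, 38, 1124] [233.6 188.4]
wood/cork [234, 240, 11, 11, 100] [239.2 245. ]
mat ((0.46842679381370544, -0.015926048159599304), (0.20221014320850372, 0.1384657472372055), 7.224697113037109) [[ 0.35941765  0.0400421 ]
 [ 0.3768312  -0.09732432]
 [ 0.577436   -0.0718942 ]
 [ 0.56002235  0.06547222]]
```

View pics/crop0.png

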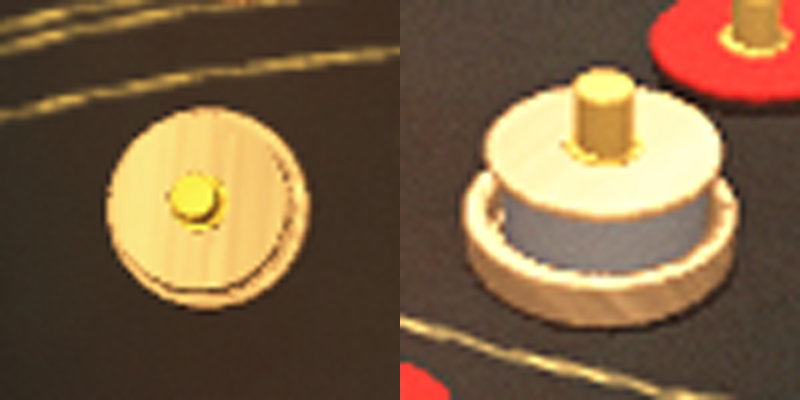

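The crop confirms it: the brass-knobbed lid on the grey tub in the wooden holder, with the knob-top centre at about top (231.6,187.5) and side (308.3,233.8).

```bash
cat >> h.py <<'E'
def tri(c1,u1,c2,u2):
    o1,d1=ray(c1,u1);o2,d2=ray(c2,u2)
    s=np.linalg.lstsq(np.stack([d1,-d2],1),o2-o1,rcond=None)[0]
    p,q=o1+s[0]*d1,o2+s[1]*d2; return (p+q)/2,np.linalg.norm(p-q)
def go(X):
    from scipy.spatial.transform import Rotation as Ro
    s=ctrl.get_state(); d=np.array(X)-s['eef_pos']
    R=Ro.from_quat(s['tcp_rot']);print('tool shift to',np.round(X,4),':',R.inv().apply(d).round(4),'Rx',R.as_matrix()[:,0].round(3))
E
python3 - <<'E'
from h import *
a=load('top0');b=load('side0')
p,e=tri(a,(231.6,187.5),b,(308.3,233.8));print(p,e)
print(onz(a,(231.6,187.5),.061),onz(b,(308.3,233.8),.061))
print('holder', onz(a,(233.7,188.7),.03))
P=onz(a,(231.6,187.5),.061);go([P[0],P[1],.16])
E
```

```text
[0.4896204  0.19579043 0.05856923] 0.0013287794714340138
[0.48968628 0.19494674 0.061     ] [0.49260633 0.19837295 0.061     ]
holder [0.4907276  0.19389917 0.03      ]
tool shift to [0.4897 0.1949 0.16  ] : [-0.4114 -0.3447  0.0877] Rx [-0.956  0.292  0.   ]
```

drive_tool:
  moves:
    - [[0,0,0],[-0.046,-0.038,0],0.0854]
    - [[0,0,0],[-0.046,-0.038,0],0.0854]
    - [[0,0,0],[-0.046,-0.038,0],0.0854]
    - [[0,0,0],[-0.046,-0.038,0],0.0854]
    - [[0,0,0],[-0.046,-0.038,0],0.0854]

```text
time: 0.72
eef_pos: [0.3623, 0.3947, 0.2479]
tcp_rot: [0.148, 0.989, -0.0, -0.0]
contact_force: [0.9, -0.5, -0.2]
opening: 1.001
finger_force: 0.0
```

drive_tool:
  moves:
    - [[0,0,0],[-0.046,-0.038,0.02],0.0854]
    - [[0,0,0],[-0.046,-0.038,0.02],0.0854]
    - [[0,0,0],[-0.046,-0.038,0.02],0.0854]
    - [[0,0,0],[-0.044,-0.04,0.028],0.05]
    - [[0,0,0],[0,0,0],0.05]

```text
time: 1.35
eef_pos: [0.4884, 0.1961, 0.1592]
tcp_rot: [0.151, 0.989, -0.001, -0.003]
contact_force: [-1.1, 0.4, -0.5]
opening: 0.6
finger_force: 0.0
```

```bash
python3 - <<'E'
from h import *
c=shot('wrist','w1'); s=ctrl.get_state();print(s['time'],s['eef_pos'],s['tcp_rot'],s['opening'],s['contact_force'])
print(proj(c,[.49,.1955,.061]))
go([.49,.1955,.061])
E
```

```text
1.4 [0.48829514 0.19790286 0.16049722] [ 1.49705442e-01  9.88729093e-01 -4.28469541e-04 -1.69646354e-03] 0.5896566722643459 [-1.65029663  0.59189371  0.42368515]
[277.50473499 221.62896783]
tool shift to [0.49   0.1955 0.061 ] : [-0.0027 -0.0017  0.0995] Rx [-0.955  0.296  0.003]
```

View pics/w1.png

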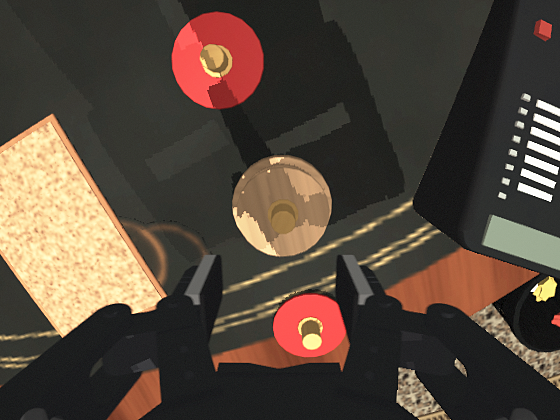

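The wrist view shows the knob at about (284,219), where I predicted (277,222). The red lids are clear of the fingers. I'll refine from this.

```bash
python3 - <<'E'
from h import *
c=shot('wrist','w2'); s=ctrl.get_state();print(s['time'],s['eef_pos'],s['opening'])
I=c['image'][:,:,::-1]; cv2.imwrite('pics/w2c.png',cv2.resize(I[140:270,220:350],(560,560),interpolation=2))
for uv in [(284,219),(284,215)]: print(onz(c,uv,.061), onz(load('w1'),uv,.061))
E
```

```text
1.45 [0.48835143 0.19913176 0.16153114] 0.5855838739732492
[0.48996086 0.20223354 0.061     ] [0.48950394 0.20044826 0.061     ]
[0.48712527 0.20310114 0.061     ] [0.48668758 0.20131611 0.061     ]
```

View pics/w2c.png

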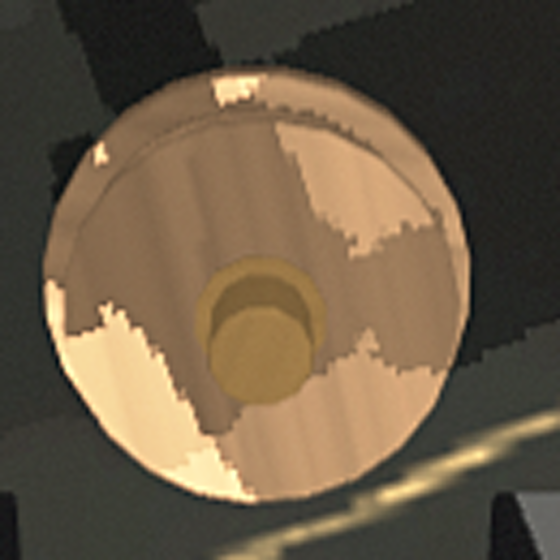

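The enlarged view puts the knob-top centre at pixel (280.6,222.4).

```bash
python3 - <<'E'
from h import *
P=onz(load('w2'),(280.6,222.4),.061);print(P)
print('flange',onz(load('w2'),(220+255*130/560,140+310*130/560),.039))
go([P[0],P[1],.061]);go([.491,.199,.061])
E
```

```text
[0.49167077 0.19918548 0.061     ]
flange [0.49031275 0.19858185 0.039     ]
tool shift to [0.4917 0.1992 0.061 ] : [-0.0033  0.0011  0.1005] Rx [-0.956  0.294  0.002]
tool shift to [0.491 0.199 0.061] : [-0.0027  0.0007  0.1005] Rx [-0.956  0.294  0.002]
```

drive_tool:
  moves:
    - [[0,0,0],[-0.003,0,0.04],0.05]
    - [[0,0,0],[0,0,0.03],0.05]
    - [[0,0,0],[0,0,0.02],0.05]
    - [[0,0,0],[0,0,0.008],0.05]
    - [[0,0,0],[0,0,0],0.05]
  grip_force: 25

```text
time: 2.08
eef_pos: [0.4913, 0.1997, 0.0645]
tcp_rot: [0.147, 0.989, 0.0, 0.0]
contact_force: [-0.2, -0.5, -1.0]
opening: 0.585
finger_force: 0.0
```

```bash
python3 - <<'E'
from h import *
s=ctrl.get_state();print(s['contact_force'],s['tcp_rot']);go([.491,.1988,.061])
E
```

```text
[-0.18120084 -0.4827836  -0.95737622] [1.47036376e-01 9.89131074e-01 8.08343980e-05 1.30070577e-04]
tool shift to [0.491  0.1988 0.061 ] : [ 0.     -0.0009  0.0035] Rx [-0.957  0.291 -0.   ]
```

drive_tool:
  moves:
    - [[0,0,0],[0,-0.001,0.003],0.03]
    - [[0,0,0],[0,0,0],0.0]
    - [[0,0,0],[0,0,0],0.0]
    - [[0,0,0],[0,0,0],0.0]
    - [[0,0,0],[0,0,0],0.0]
  grip_force: 25

```text
time: 2.7
eef_pos: [0.4917, 0.1979, 0.0619]
tcp_rot: [0.148, 0.989, 0.0, 0.0]
contact_force: [-2.0, -0.4, 6.1]
opening: 0.197
finger_force: 24.9
```

drive_tool:
  moves:
    - [[0,0,0],[0,0,-0.005],0.0]
    - [[0,0,0],[0,0,-0.015],0.0]
    - [[0,0,0],[0,0,-0.03],0.0]
    - [[0,0,0],[0,0,-0.03],0.0]
    - [[0,0,0],[0,0,0],0.0]

```text
time: 3.32
eef_pos: [0.4932, 0.1981, 0.1444]
tcp_rot: [0.148, 0.989, 0.001, 0.003]
contact_force: [0.7, 0.3, -0.7]
opening: 0.199
finger_force: 24.5
```

```bash
python3 - <<'E'
from h import *
c=shot('wrist','w3');b=shot('side','side3');print(ctrl.get_state()['eef_pos'])
I=c['image'][:,:,::-1];J=b['image'][:,:,::-1]
cv2.imwrite('pics/c3.png',np.hstack([cv2.resize(I,(400,300)),cv2.resize(J[150:300,200:400],(400,300),interpolation=2)]))
th=np.radians(7.2);ex=np.array([np.cos(th),np.sin(th)]);M=np.array([.4684,-.0159])
for d in(-.03,.055):print(d,M+d*ex)
go([*(M-.03*ex),.134])
E
```

```text
[0.49087741 0.19762493 0.14082376]
-0.03 [ 0.43863656 -0.01966   ]
0.055 [ 0.52296631 -0.00900667]
tool shift to [ 0.4386 -0.0197  0.134 ] : [-0.0136 -0.2231  0.0068] Rx [-0.956  0.292  0.   ]
```

View pics/c3.png

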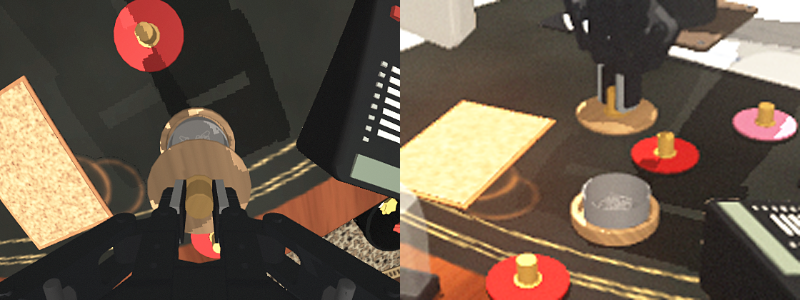

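The lid hangs level in the jaws, and the tub is still in the holder with its clips.

drive_tool:
  moves:
    - [[0,0,0],[-0.003,-0.05,0],0.0]
    - [[0,0,0],[-0.003,-0.058,0],0.0]
    - [[0,0,0],[-0.004,-0.058,0],0.0]
    - [[0,0,0],[-0.004,-0.057,0.01],0.0]
    - [[0,0,0],[0,0,0],0.0]

```text
time: 4.05
eef_pos: [0.437, -0.0222, 0.1287]
tcp_rot: [0.151, 0.989, 0.0, -0.002]
contact_force: [0.7, 0.0, -0.0]
opening: 0.195
finger_force: 24.7
```

drive_tool:
  moves:
    - [[0,0,0],[0,0,0.035],0.0]
    - [[0,0,0],[0,0,0.03],0.0]
    - [[0,0,0],[0,0,0.01],0.0]
    - [[0,0,0],[0,0,0],0.0]
    - [[0,0,0],[0,0,0],0.0]

```text
time: 4.68
eef_pos: [0.4403, -0.0195, 0.0571]
tcp_rot: [0.148, 0.989, -0.0, 0.001]
contact_force: [-0.1, -0.9, -0.7]
opening: 0.2
finger_force: 24.7
```

```bash
python3 - <<'E'
from h import *
c=shot('side','side4');s=ctrl.get_state();print(s['eef_pos'],s['contact_force'],s['tcp_rot'],s['opening'])
J=c['image'][:,:,::-1]
cv2.imwrite('pics/c4.png',cv2.resize(J[150:300,150:350],(800,600),interpolation=2))
go([.4386,-.0197,.036])
E
```

```text
[ 0.44039538 -0.01964402  0.0572868 ] [ 0.40914781 -0.39273006 -0.5469204 ] [ 1.47637395e-01  9.89040816e-01 -1.40800881e-04  1.20170092e-03] 0.19975205184479117
tool shift to [ 0.4386 -0.0197  0.036 ] : [ 0.0018 -0.0006  0.0213] Rx [-0.956  0.292 -0.002]
```

View pics/c4.png

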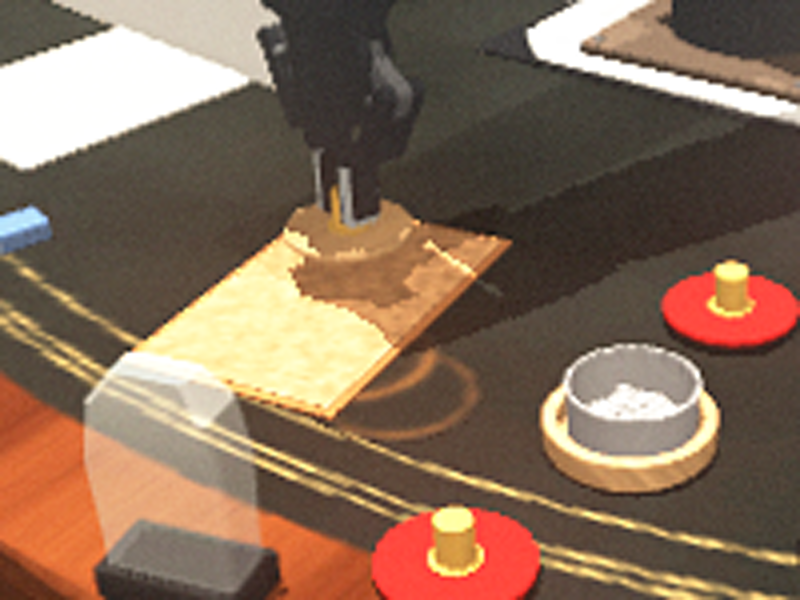

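The lid is above the near part of the mat, level. Mat corners in the crop are at about (130,350), (332,415) and (510,240). I'll check them against the top-view estimate.

```bash
python3 - <<'E'
from h import *
c=load('side4')
P=[onz(c,(150+u/4,150+v/4),.004)[:2] for u,v in((130,352),(332,417),(512,240))];print(np.round(P,4),'centre',(P[0]+P[2])/2, np.linalg.norm(P[1]-P[0]),np.linalg.norm(P[2]-P[1]))
d=P[1]-P[2];print(np.degrees(np.arctan2(d[1],d[0])))
E
```

```text
[[ 0.5711 -0.063 ]
 [ 0.5583  0.0663]
 [ 0.3614  0.0357]] centre [ 0.46621628 -0.0136777 ] 0.12996091888868844 0.1993237108903528
8.841951748124652
```

drive_tool:
  moves:
    - [[0,0,0],[0,0,0.01],0.0]
    - [[0,0,0],[0,0,0.007],0.0]
    - [[0,0,0],[0,0,0.001],0.0]
    - [[0,0,0],[0,0,0],0.0]

```text
time: 5.22
eef_pos: [0.4392, -0.0196, 0.0379]
tcp_rot: [0.148, 0.989, 0.0, -0.0]
contact_force: [0.8, -0.0, -1.1]
opening: 0.195
finger_force: 24.7
```

drive_tool:
  moves:
    - [[0,0,0],[0,0,0.0015],0.0]
    - [[0,0,0],[0,0,0],0.0]
    - [[0,0,0],[0,0,0],0.0]

```text
time: 5.6
eef_pos: [0.4397, -0.0197, 0.0369]
tcp_rot: [0.148, 0.989, -0.0, 0.0]
contact_force: [-0.7, 0.9, 1.5]
opening: 0.198
finger_force: 24.9
```

drive_tool:
  moves:
    - [[0,0,0],[0,0,0.001],0.0]
    - [[0,0,0],[0,0,0],0.0]
    - [[0,0,0],[0,0,0],0.0]

```text
time: 5.98
eef_pos: [0.4397, -0.0197, 0.0369]
tcp_rot: [0.148, 0.989, -0.0, -0.0]
contact_force: [-4.8, 0.7, 9.2]
opening: 0.198
finger_force: 25.7
```

Seated on the mat (9 N). Releasing, then rising.

drive_tool:
  moves:
    - [[0,0,0],[0,0,0],0.05]
    - [[0,0,0],[0,0,-0.001],0.05]
    - [[0,0,0],[0,0,0],0.05]
    - [[0,0,0],[0,0,-0.02],0.05]
    - [[0,0,0],[0,0,-0.05],0.05]

```text
time: 6.6
eef_pos: [0.437, -0.019, 0.1048]
tcp_rot: [0.148, 0.989, 0.0, -0.004]
contact_force: [0.7, 0.0, 0.2]
opening: 0.584
finger_force: 0.0
```

drive_tool:
  moves:
    - [[0,0,0],[0,0,-0.05],0.0854]
    - [[0,0,0],[0.003,0.055,0],0.0854]
    - [[0,0,0],[0.004,0.055,0],0.0854]
    - [[0,0,0],[0.004,0.055,0],0.0854]
    - [[0,0,0],[0,0,0],0.0854]

```text
time: 7.22
eef_pos: [0.4771, 0.1442, 0.1565]
tcp_rot: [0.145, 0.989, 0.0, -0.0]
contact_force: [-1.1, -0.7, 0.1]
opening: 1.0
finger_force: 0.0
```

```bash
python3 - <<'E'
from h import *
a=shot('top','top5');b=shot('side','side5');c=shot('wrist','w5');s=ctrl.get_state();print(s['eef_pos'],s['opening'])
f=lambda c,x,y,w:cv2.resize(c['image'][y:y+w*3//4,x:x+w,::-1],(400,300),interpolation=2)
cv2.imwrite('pics/c5.png',np.vstack([np.hstack([f(a,200,140,160),f(b,180,180,160)]),np.hstack([f(c,0,0,560),f(c,150,60,280)])]))
go([.491,.198,.1])
E
```

```text
[0.47666747 0.1409587  0.15611149] 1.0001243376300473
tool shift to [0.491 0.198 0.1  ] : [0.0029 0.0588 0.0561] Rx [-0.956  0.292  0.001]
```

View pics/c5.png

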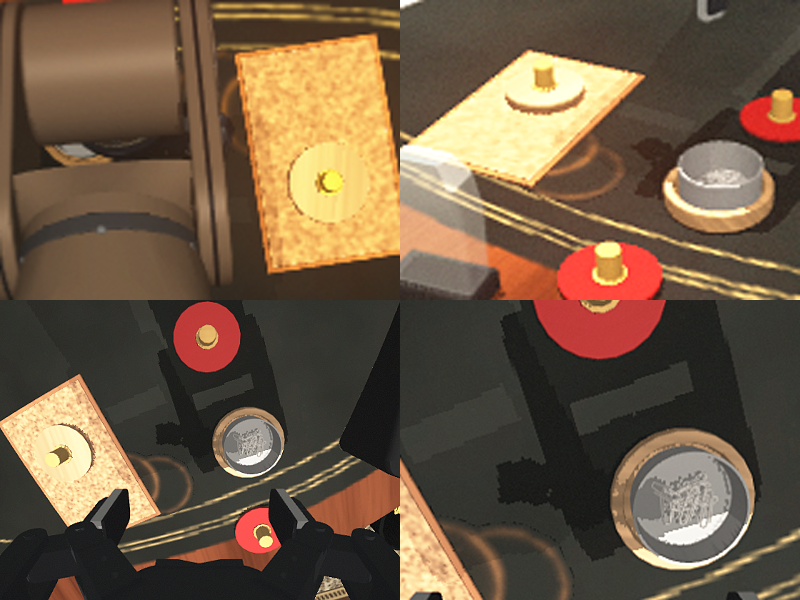

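The lid lies knob-up on the mat, off its centre toward the robot. The tub sits upright in the holder, with its rim centre at about wrist pixel (356,201). Moving over it.

```bash
python3 - <<'E'
from h import *
c=load('w5');P=onz(c,(356.2,201),.035);print('tub',P, np.linalg.norm(onz(c,(356.2-42.3,201),.035)-onz(c,(356.2+42.3,201),.035)))
b=load('side5');f=lambda u,v:(180+u*.4,180+v*.4)
print('side',onz(b,f(721-400,160),.035), 'holder',onz(b,f(720-400,183),.017))
a=load('top5');print('lid knob',onz(a,(200+330*.4,140+181*.4),.036),'flange',onz(a,(200+328*.4,140+181*.4),.014))
go([P[0],P[1],.1])
E
```

```text
tub [0.48771715 0.20141531 0.035     ] 0.06548653910157218
side [0.48768838 0.19586024 0.035     ] holder [0.49170667 0.19763331 0.017     ]
lid knob [ 0.43944205 -0.01916783  0.036     ] flange [ 0.44071413 -0.02024427  0.014     ]
tool shift to [0.4877 0.2014 0.1   ] : [0.0071 0.0611 0.0561] Rx [-0.956  0.292  0.001]
```

Tub estimate is about (0.489, 0.199). I'll go above it and look once more from there.

drive_tool:
  moves:
    - [[0,0,0],[0.003,0.03,0.02],0.0854]
    - [[0,0,0],[0.003,0.03,0.03],0.0854]
    - [[0,0,0],[0,0,0],0.0854]
    - [[0,0,0],[0,0,0],0.0854]
    - [[0,0,0],[0,0,0],0.0854]

```text
time: 8.0
eef_pos: [0.4897, 0.1995, 0.1079]
tcp_rot: [0.149, 0.989, 0.0, 0.001]
contact_force: [-0.6, 0.1, -0.0]
opening: 0.999
finger_force: 0.0
```

```bash
python3 - <<'E'
from h import *
c=shot('wrist','w6');b=shot('side','side6');s=ctrl.get_state();print(s['eef_pos'])
cv2.imwrite('pics/c6.png',np.hstack([cv2.resize(c['image'][120:330,140:420,::-1],(400,300),interpolation=2),cv2.resize(b['image'][200:290,250:370,::-1],(400,300),interpolation=2)]))
go([.489,.199,.05]); print(proj(c,[.489,.199,.035]))
E
```

```text
[0.48959874 0.19980875 0.10778289]
tool shift to [0.489 0.199 0.05 ] : [ 0.0004 -0.001   0.0578] Rx [-0.956  0.294 -0.002]
[275.91613705 230.14927453]
```

View pics/c6.png

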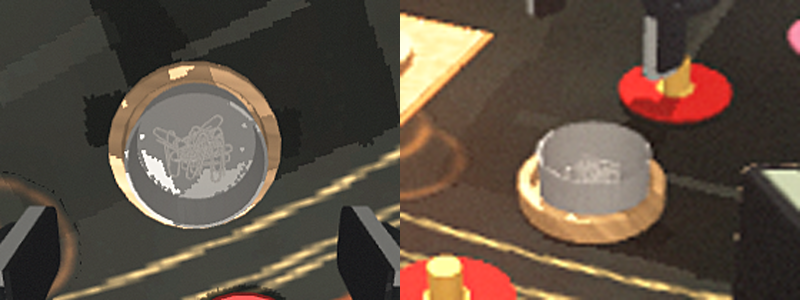

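The rim centre is at pixel (277,228.5), predicted (276,230), so the jaws are centred to within 1 mm. Descending.

drive_tool:
  moves:
    - [[0,0,0],[0,-0.001,0.03],0.0854]
    - [[0,0,0],[0,0,0.025],0.0854]
    - [[0,0,0],[0,0,0.014],0.0854]
    - [[0,0,0],[0,0,0],0.0854]
    - [[0,0,0],[0,0,0],0.0854]
  grip_force: 25

```text
time: 8.72
eef_pos: [0.4895, 0.1997, 0.0387]
tcp_rot: [0.148, 0.989, 0.0, 0.001]
contact_force: [-0.0, 0.4, -0.5]
opening: 1.003
finger_force: 0.0
```

drive_tool:
  moves:
    - [[0,0,0],[0,0,0.002],0.07]
    - [[0,0,0],[0,0,0],0.068]
    - [[0,0,0],[0,0,0],0.068]
    - [[0,0,0],[0,0,0],0.068]

```text
time: 9.22
eef_pos: [0.4886, 0.1996, 0.0357]
tcp_rot: [0.148, 0.989, 0.0, 0.0]
contact_force: [-0.3, -0.1, 0.3]
opening: 0.798
finger_force: 0.0
```

```bash
python3 - <<'E'
from h import *
b=shot('side','side7')
cv2.imwrite('pics/c7.png',cv2.resize(b['image'][200:290,250:370,::-1],(800,600),interpolation=2))
E
```

```text
(no output)
```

View pics/c7.png

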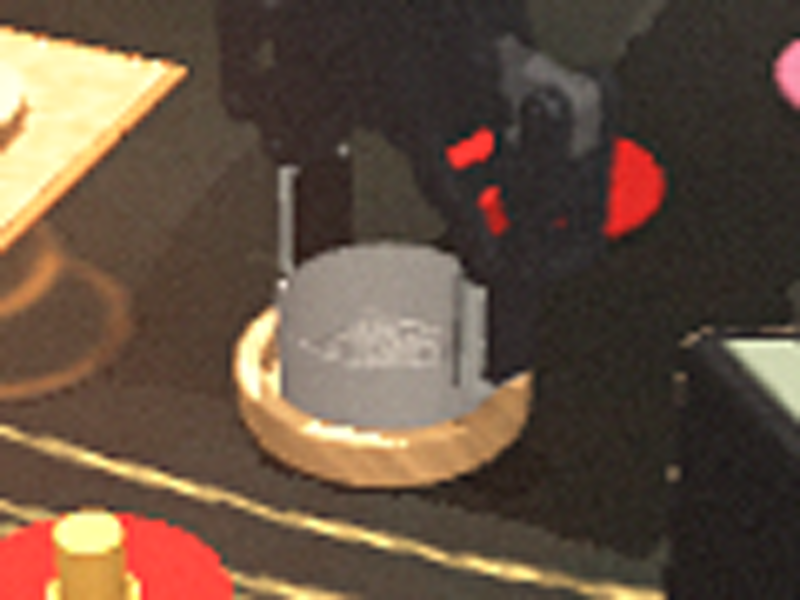

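The pads straddle the tub with the tips just above the holder rim and no contact. Closing.

drive_tool:
  moves:
    - [[0,0,0],[0,0,0],0.06]
    - [[0,0,0],[0,0,0],0.05]
    - [[0,0,0],[0,0,0],0.05]
    - [[0,0,0],[0,0,0],0.05]
  grip_force: 25

```text
time: 9.78
eef_pos: [0.4889, 0.1996, 0.0359]
tcp_rot: [0.148, 0.989, 0.0, 0.0]
contact_force: [-0.1, -0.2, 3.7]
opening: 0.722
finger_force: 27.7
```

drive_tool:
  moves:
    - [[0,0,0],[0,0,-0.006],0.05]
    - [[0,0,0],[0,0,-0.01],0.05]
    - [[0,0,0],[0,0,-0.02],0.05]
    - [[0,0,0],[0,0,-0.03],0.05]
    - [[0,0,0],[0,0,0],0.05]

```text
time: 10.4
eef_pos: [0.4906, 0.2, 0.1045]
tcp_rot: [0.148, 0.989, 0.001, 0.003]
contact_force: [0.3, -0.0, -1.5]
opening: 0.722
finger_force: 27.5
```

```bash
python3 - <<'E'
from h import *
b=shot('side','side8');s=ctrl.get_state();print(s['eef_pos'],s['contact_force'],s['finger_force'],s['opening'])
cv2.imwrite('pics/c8.png',cv2.resize(b['image'][150:300,190:390,::-1],(800,600),interpolation=2))
th=np.radians(7.5);ex=np.array([np.cos(th),np.sin(th)]);M=np.array([.4673,-.0148])
T=M+.055*ex;print(T, np.linalg.norm(T-[.44,-.0197]));go([*T,.1])
E
```

```text
[0.48933701 0.19970009 0.10276141] [ 0.23926402 -0.35468728 -1.29667432] 27.499389908043668 0.7250159540694486
[ 0.52182947 -0.00762106] 0.08271615644063837
tool shift to [ 0.5218 -0.0076  0.1   ] : [-0.0917 -0.1888  0.0027] Rx [-0.956  0.293 -0.003]
```

View pics/c8.png

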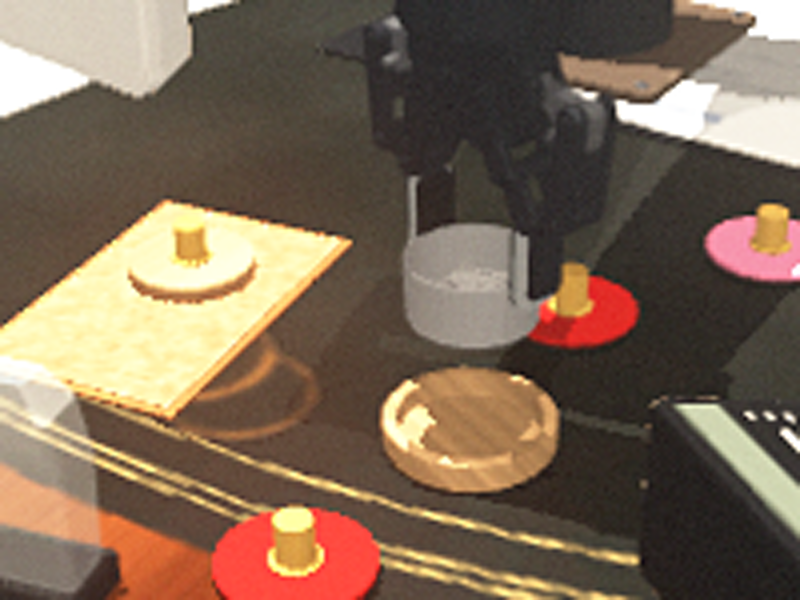

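The tub hangs level and the holder is empty and unmoved, but I have now viewed 11 pictures, one over the limit of 10. I won't view any more and will check by numbers from here.

drive_tool:
  moves:
    - [[0,0,0],[-0.018,-0.036,0],0.05]
    - [[0,0,0],[-0.022,-0.045,0],0.05]
    - [[0,0,0],[-0.022,-0.045,0],0.05]
    - [[0,0,0],[-0.018,-0.038,0],0.05]
    - [[0,0,0],[-0.012,-0.025,0],0.05]

```text
time: 11.08
eef_pos: [0.5203, -0.0098, 0.1]
tcp_rot: [0.149, 0.989, 0.0, -0.001]
contact_force: [-0.2, 0.1, -0.0]
opening: 0.724
finger_force: 27.6
```

drive_tool:
  moves:
    - [[0,0,0],[0,0,0],0.05]
    - [[0,0,0],[0,0,0.02],0.05]
    - [[0,0,0],[0,0,0.02],0.05]
    - [[0,0,0],[0,0,0.01],0.05]
    - [[0,0,0],[0,0,0],0.05]

```text
time: 11.7
eef_pos: [0.5202, -0.0073, 0.0504]
tcp_rot: [0.147, 0.989, 0.0, -0.001]
contact_force: [-0.4, -0.9, -0.9]
opening: 0.723
finger_force: 27.6
```

```bash
python3 - <<'E'
from h import *
s=ctrl.get_state();print(s['eef_pos'],s['contact_force'],s['finger_force'],s['tcp_rot']);go([.5218,-.0076,.0355])
E
```

```text
[ 0.52022553 -0.00725626  0.05037824] [-0.37413345 -0.91465307 -0.87355674] 27.56955306540476 [ 1.47481237e-01  9.89063774e-01  1.46238850e-04 -1.45422698e-03]
tool shift to [ 0.5218 -0.0076  0.0355] : [-0.0016  0.0001  0.0149] Rx [-0.956  0.292  0.003]
```

drive_tool:
  moves:
    - [[0,0,0],[-0.001,0,0.008],0.05]
    - [[0,0,0],[0,0,0.005],0.05]
    - [[0,0,0],[0,0,0.0015],0.05]
    - [[0,0,0],[0,0,0],0.05]
    - [[0,0,0],[0,0,0],0.05]

```text
time: 12.32
eef_pos: [0.5225, -0.0085, 0.0374]
tcp_rot: [0.148, 0.989, -0.0, 0.0]
contact_force: [0.6, 0.0, -0.8]
opening: 0.725
finger_force: 27.6
```

drive_tool:
  moves:
    - [[0,0,0],[0,0,0.0015],0.05]
    - [[0,0,0],[0,0,0],0.05]
    - [[0,0,0],[0,0,0.001],0.05]
    - [[0,0,0],[0,0,0],0.05]
    - [[0,0,0],[0,0,0],0.05]

```text
time: 12.95
eef_pos: [0.5223, -0.0084, 0.035]
tcp_rot: [0.148, 0.989, -0.0, -0.0]
contact_force: [-1.8, 0.0, 4.2]
opening: 0.727
finger_force: 28.0
```

drive_tool:
  moves:
    - [[0,0,0],[0,0,0],0.07]
    - [[0,0,0],[0,0,0],0.0854]
    - [[0,0,0],[0,0,0],0.0854]
    - [[0,0,0],[0,0,0],0.0854]
    - [[0,0,0],[0,0,-0.01],0.0854]

```text
time: 13.58
eef_pos: [0.5215, -0.0082, 0.0441]
tcp_rot: [0.148, 0.989, 0.0, -0.001]
contact_force: [0.2, 0.5, 0.4]
opening: 1.001
finger_force: 0.0
```

drive_tool:
  moves:
    - [[0,0,0],[0,0,-0.03],0.0854]
    - [[0,0,0],[0,0,-0.05],0.0854]
    - [[0,0,0],[0,0,-0.05],0.0854]
    - [[0,0,0],[0,0.06,0],0.0854]
    - [[0,0,0],[0,0.06,0],0.0854]

```text
time: 14.2
eef_pos: [0.5586, 0.1071, 0.1772]
tcp_rot: [0.149, 0.989, 0.0, 0.002]
contact_force: [0.8, -0.6, -0.1]
opening: 1.001
finger_force: 0.0
```

drive_tool:
  moves:
    - [[0,0,0],[0,0.06,0],0.0854]
    - [[0,0,0],[0,0,0],0.0854]
    - [[0,0,0],[0,0,0],0.0854]

```text
time: 14.58
eef_pos: [0.5747, 0.1638, 0.1748]
tcp_rot: [0.147, 0.989, -0.0, 0.0]
contact_force: [-0.5, -0.2, -0.1]
opening: 0.998
finger_force: 0.0
```

```bash
python3 - <<'E'
from h import *
a=shot('top','top9');b=shot('side','side9');s=ctrl.get_state();print(s['time'],s['eef_pos'],s['contact_force'])
H=cv2.cvtColor(a['image'],cv2.COLOR_RGB2HSV)
lo,hi=proj(a,[.62,.08,.01]),proj(a,[.32,-.12,.01]);print(lo,hi)
# grey tub: low saturation, inside mat area
for n,c,(x0,y0,x1,y1) in(('top',a,(290,150,370,250)),('side',b,(170,190,285,260))):
    H=cv2.cvtColor(c['image'],cv2.COLOR_RGB2HSV)[y0:y1,x0:x1]
    m=cv2.morphologyEx(cv2.inRange(H,(0,0,60),(180,45,255)),cv2.MORPH_OPEN,np.ones((3,3)))
    k,l,st,ce=cv2.connectedComponentsWithStats(m)
    for i in range(1,k):
        if st[i,4]>40:
            x,y,w,h,ar=st[i]; ctr=(x0+x+(w-1)/2,y0+y+(h-1)/2);print(n,st[i],ctr,onz(c,ctr,.034 if n=='top' else .019))
print('expect top',proj(a,[.522,-.008,.034]),proj(a,[.522,.024,.034]),proj(a,[.522,-.04,.034]))
print('expect side',proj(b,[.522,-.008,.019]))
E
```

```text
14.675 [0.57466418 0.16273178 0.17474467] [-0.13319648 -0.02942761 -0.0519578 ]
[285.9388092  132.90652402] [376.10010185 267.17234456]
top [ 23  12  27  26 478] (np.float64(326.0), np.float64(174.5)) [ 0.52205837 -0.00689824  0.034     ]
side [105   0   7  14  70] (np.float64(278.0), np.float64(196.5)) [0.32794693 0.01260074 0.019     ]
side [ 59  17  24  15 179] (np.float64(240.5), np.float64(214.0)) [ 0.44417024 -0.00795254  0.019     ]
side [ 29  28  30  25 613] (np.float64(213.5), np.float64(230.0)) [ 0.52848547 -0.01143427  0.019     ]
side [  8  48  30  19 277] (np.float64(192.5), np.float64(247.0)) [ 0.59919765 -0.00190378  0.019     ]
side [  1  58  25  12 160] (np.float64(183.0), np.float64(253.5)) [ 0.62561511 -0.00098027  0.019     ]
expect top [326.50549585 174.52923719] [311.81357704 174.45615164] [341.16176188 174.6104186 ]
expect side [216.81037658 229.11579474]
```

The tub stands on the mat at (0.522, -0.007), consistent in both views. I'll check that the lid and holder are undisturbed, then hand in.

```bash
python3 - <<'E'
from h import *
a=[load('side5')['image'],load('side9')['image']];b=[load('side8')['image'],a[1]]
def shift(p,x0,y0,x1,y1):
    g=[cv2.cvtColor(i,cv2.COLOR_RGB2GRAY)[y0:y1,x0:x1].astype(np.float32) for i in p];return cv2.phaseCorrelate(g[0],g[1],cv2.createHanningWindow((x1-x0,y1-y0),cv2.CV_32F))
l=shift(a,218,194,262,230);h=shift(b,280,236,334,278);print('lid',l,'holder',h)
if max(map(abs,l[0]+h[0]))<1.5: print(ctrl.sign_off())
E
```

```text
lid ((0.49028286969574353, -0.0987679108122741), 1.008460592046196) holder ((0.053368383909003114, 0.3866919247072893), 0.7396403104680065)
the job is handed in; nothing more can be done
None
```

The lid lies knob-up on the mat with the tub upright beside it, the holder is empty and in place, and the job was handed in at about 15 s; I viewed 11 pictures, one over the limit of 10.

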